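# Free the memory key of the sample temperature recorder

### The arm

A 7-joint arm with a two-finger parallel gripper is mounted at the origin on the work surface. World frame = base frame: x ahead of the robot, y to its left, z up, the work surface at z = 0. Lengths are in mm, angles in rad, forces in N, time in s.
With the tool pointing down it reaches from about 400 to 875 mm from the base axis. Payload 4.4 kg.
Tool frame: the origin (TCP) lies on the centre line of the jaws, within the pads' length; the fingertips stand 19 mm ahead of it and the grasp point (between the pads) is the TCP; z points along the fingers, y is the line along which they close (so a half turn about z gives the same grasp; the last joint's range is limited). The gripper opens to 85 mm and grips with 20 to 120 N. Pads are 22 mm wide; open, the fingers measure 114 mm over their backs; the gripper's body (76 mm by 85 mm) begins 54 mm behind the grasp point. The pads swing forward as they close: fully open they stand 13 mm farther back than shut.
Start: joints at [1.145, 0.628, 0.038, 1.517, -0.027, 0.996, -0.02], TCP at [228.884, -608.383, 250.313] pointing down, gripper open.
Joint ranges: [-3.06, 3.06], [-0.37, 2.12], [-1.25, 1.32], [0.18, 2.47], [-1.1, 4.24], [0.23, 1.98], [-2.94, 2.94]. Speed limits (rad/s): [2.57, 2.57, 3.14, 3.14, 3.14, 3.14, 3.14].

### API

Orientations are given as [roll, pitch, yaw] about the fixed x, y, z axes, in that order (R = Rz(yaw) Ry(pitch) Rx(roll)).
In Python, from cell import ctrl, viewer, silhouettes gives the robot as it stands.
- The arm moves only by the shell command python3 -m creep 'ROWS'. ROWS is JSON, a list of rows, each an object with "jaw": the gripper command: -1 is shut, 1 is fully open, values between are in proportion; "xyz": the shift along the tool's x, y, z in mm, a list of three; "angular": the turn, a rotation vector about the tool's x, y, z in rad, a list of three. In form: [{"jaw": jaw, "xyz": [tx, ty, tz], "angular": [rx, ry, rz]}, ...]. A call has 1 to 12 rows; each row is the pose to reach, as a shift and turn from the pose commanded when the call began, along the tool's axes at that moment; what a row does not reach only later rows make up. A row lasts 1/8 s, in which the tool goes at most 62.5 mm and 10.7 degrees, less where a joint would pass 70% of its speed; a pose out of reach is approached as far as the arm can. A call with a gripper value outside its range is refused whole. The fingers move at their own pace and stop on an object; the grip force is fixed at half the most. Time passes only in rows, so rows that repeat a pose let the fingers close. It gives the time, the measured TCP pose, the force, the opening and the grip force at its end, in the units of the state.
- ctrl.read_state(): the state, without advancing time (a new reading comes with each control period).
- viewer.get_image(name): name is "scene" or "top" or "wrist"; returns (picture, depth): 420x560x3 uint8, red, green, blue; 420x560 float32, mm along the optical axis (not along the pixel's ray), 0 where there is no reading.
- viewer.camera_model(name): a dict with "fx", "fy", "cx", "cy" (pixels), "T" (4x4, takes a point from camera to world coordinates). Camera axes: x right, y down, z forward; pixel columns grow to the right and rows downward; lengths in mm; the calibration is good to about 2 mm. A picture is of the moment at which its call begins: read the wrist's pose just before it. camera_model takes no time and is no camera call; for the wrist camera it gives the pose at the moment of the call.
- ctrl.finish_job(): hands the job in; it is judged then, once.
Trained networks look in the newest picture that a camera, given by its name, has taken for a name from the list of things; names that differ only in an ending like _2 or _b are one class to them, and where a whole thing is asked for, a point or a joint stands for the part that bears it (a point fixed in the world has none). Each returns a list of dicts, best first, with "score" (0 to 1); they miss things now and then, are a little off and sometimes report something else, mostly with a low value. They report only what shows in the picture. A call takes as long as a camera call.
- silhouettes(camera, target): "pixels" (420x560 bool, what is visible of it) and "xy" ([column, row] in pixels, amid what is visible of it).
The state is a dict: "clock": time; "qpos": joint angles; "qd": joint speeds; "tau": joint torques, N m; "eef_pos": TCP position; "tool_rot": TCP orientation; "force": force on the tool from outside, world axes, zero at the start; "torque": the same for the moment, N m; "width": finger opening in mm; "gripper_force": force on a finger pad.
Only numpy, scipy, OpenCV 4.12 (cv2) and the standard library are available. Lean on these libraries where they do the work, as an engineer would, in place of code of your own. Each camera call takes 0.05 s, during which the arm holds its last target. There are 200 camera calls.

### The job

Lever up the recorder's stiff cover with the thin blade tool, not with the fingers, and leave it standing open, upright or further back. Then pull the memory key out of its socket inside, set it down gently in the shallow tray, and leave the blade lying on the counter, clear of the tray and the recorder. Do not disturb the other things on the counter.

Things in the scene. Friction and masses are not known exactly. Their poses are not given: they have to be found in the camera images.
- recorder: Grey plastic box fixed to the counter, 120 x 120 mm, walls 60 mm high and 6 mm thick, a closed cover on top. Origin: centre of its underside; x points from its front (display and notch, towards the robot) to its back, z up. Inside, a black deck lies 30 mm above the counter, 108 x 108 mm between the walls; a socket in it, 8 mm in front of the origin, holds the key.
- notch (a point): Centre of the pry notch in the middle of the front wall's outer face, right under the cover: an opening 40 mm wide and 10 mm high (50 to 60 mm above the counter), right through the wall, for the blade.
- cover: Flat painted grey plate with a pale panel and, at the front edge over the notch, a black strip; 120 x 118 mm, 6 mm thick, its front edge flush with the front wall; when shut its underside is 60 mm above the counter. Origin on the hinge line at the back, level with the underside; the plate reaches from the origin 115 mm along its own -x.
- cover_angle (a joint): Opening angle of the cover: 0 shut, grows as the front edge rises, 1.9 rad at the stop. The hinge is stiff: it takes about 3 N at the front edge, and the cover stays wherever it is left.
- cover_hinge (a point): Fixed point on the hinge axis, middle of the cover's back edge, 60 mm above the counter, 55 mm behind the recorder's origin. The axis runs along the recorder's y.
- cover_lip (a point): Middle of the cover's front lower edge, directly above the notch; moves with the cover.
- key: Memory key upright in its socket under the cover. White head 16 (recorder's x) x 24 (y) x 22 mm high on a steel stem 12 x 10 x 20 mm; 30 g. Origin: centre of the stem's lower end, z up; the head spans z = 20 to 42 mm. Seated, the head is 30 to 52 mm above the counter, with over 35 mm free beside it. A sprung detent holds the stem: pull straight up with roughly 4 to 7 N; free once raised 20 mm.
- blade: Thin pry tool lying on the counter: black handle 90 long x 20 wide x 24 mm high with a steel blade 18 mm wide and 3 mm thick that sticks out 60 mm at the front. Origin: underside of the handle's centre; x along the tool to the blade, z up. The blade's mid-plane is 12 mm above the origin, its tip at x = 105 mm. Balance point 5 mm or so ahead of the origin. 90 g.
- blade_tip (a point): Middle of the blade's tip: end of the blade, centre of its thickness.
- tray: Shallow aluminium tray fixed on the counter, 150 (x) x 110 (y) x 20 mm high, walls and floor 4 to 5 mm thick. Origin: centre of its underside.
- sanitiser: Bystander: bottle, 60 mm across, 160 mm high, origin under its centre.
- tape: Bystander: cardboard-coloured roll lying flat, 90 mm across, 22 mm high.
- cup: Bystander: white cup, 70 mm across, 70 mm high.
- marker: Bystander: white and black marker pen lying down, 135 mm long, 16 mm thick (not the blade tool).
- stapler: Bystander: stapler, 140 x 34 x 56 mm.
- swabs: Bystander: small cardboard box, 70 x 110 x 35 mm.

How it is judged:
By the outcome, as a careful person would: the job done as asked, in the order asked, and still so for the second after the job is handed in, with the robot touching nothing.
It also fails if it takes over 67 s, if anything falls off the work surface, if the arm or the gripper's body presses on something with over 40 N, if the wrist force passes 120 N, or if a joint passes its speed limit or range.

## Working session

There is one attempt and no reset: what is moved stays moved. The work goes in short steps, Python scripts to look and compute and a shell command to move; the robot and the scene stay as the last step left them, time stands still between calls to the robot, and variables do not carry over. Pictures are saved under pics/ and viewed, at most 10 in all, crops included, and the job is handed in when it is done.

```bash
ls; mkdir -p pics; cat > h.py <<'E'
import numpy as np, cv2, json
from cell import ctrl, viewer, silhouettes
from scipy.spatial.transform import Rotation as R
def cloud(cam,d,m):
    c=viewer.camera_model(cam); v,u=np.nonzero(m&(d>0)); z=d[v,u]
    p=np.c_[(u-c['cx'])/c['fx']*z,(v-c['cy'])/c['fy']*z,z]
    return p@c['T'][:3,:3].T+c['T'][:3,3]
def shot(cam,name):
    im,d=viewer.get_image(cam); cv2.imwrite(f'pics/{name}.png',im[:,:,::-1]); return im,d
def proj(cam,p):
    c=viewer.camera_model(cam); q=np.linalg.inv(c['T'])@np.r_[p,1]
    return c['fx']*q[0]/q[2]+c['cx'],c['fy']*q[1]/q[2]+c['cy']
def rect(p):
    (c,s,a)=cv2.minAreaRect(p[:,:2].astype(np.float32)); return np.round(c,1),np.round(s,1),round(a,1)
E
python3 - <<'E'
from h import *
print(ctrl.read_state())
for cam in ['top','scene']:
    im,d=shot(cam,cam+'0')
    c=viewer.camera_model(cam);print(cam,c['fx'],np.round(c['T'],3).tolist())
    for n in ['recorder','cover','blade','tray','sanitiser','tape','cup','marker','stapler','swabs']:
        r=silhouettes(cam,n)
        for s in r[:2]:
            P=cloud(cam,d,s['pixels'])
            if len(P)>10: print(n,round(s['score'],2),np.round(s['xy']),len(P),*rect(P),np.round(np.percentile(P[:,2],[5,50,95])))
E
```

```text
pics
{'clock': 0.0, 'qpos': array([ 1.14518704,  0.62933765,  0.03843108,  1.51839964, -0.02698328,
        0.99631185, -0.02001595]), 'qd': array([ 1.24653649e-03, -1.14833435e-04,  7.92459124e-04,  2.09882682e-04,
        5.57349707e-05, -5.47944009e-04,  1.54055669e-03]), 'tau': array([-6.34006283e-04, -5.63392425e+01,  1.22633826e+00, -1.93441343e+01,
        1.10026274e-02,  1.05897576e-02, -3.35395221e-06]), 'eef_pos': array([ 228.67564132, -607.79497925,  249.38425357]), 'tool_rot': array([-3.13965421e+00,  3.36212294e-05,  3.59810544e-01]), 'force': array([ 0.26088784,  0.13449735, -0.63978758]), 'torque': array([-0.03720334, -0.02121431,  0.00220554]), 'gripper_force': 0.0, 'width': 85.24552722253149}
top 429.34225184816137 [[-0.019, -0.988, 0.154, 385.409], [-1.0, 0.021, 0.016, -12.059], [-0.019, -0.154, -0.988, 1430.449], [0.0, 0.0, 0.0, 1.0]]
recorder 0.7 [280. 216.] 1511 [605.6  34.6] [130. 139.] 76.7 [27. 67. 72.]
cover 0.9 [281. 212.] 1383 [606.4  36.1] [125.8 136.6] 76.5 [62. 67. 72.]
blade 0.62 [381. 231.] 329 [ 535.2 -305.7] [ 27.2 153.8] 71.5 [ 0. 20. 29.]
tray 0.5
[... 792 characters left out ...]
25. ] 76.0 [61. 64. 68.]
blade 0.67 [240. 152.] 322 [ 537.  -300.3] [ 28.3 145.9] 68.3 [ 4. 15. 24.]
tray 0.71 [402. 260.] 2317 [457.4 298.3] [122.8 166.5] 76.8 [-1.  3. 18.]
sanitiser 0.87 [186. 202.] 792 [ 772.6 -215.8] [50.3 59.2] 64.6 [ 13.  94. 157.]
tape 0.73 [312. 322.] 671 [769.4 212.5] [94.  94.3] 33.3 [-3. 18. 23.]
cup 0.69 [360. 325.] 782 [699.  325.9] [65.6 67.9] 89.7 [ 1. 35. 69.]
cup 0.66 [242. 154.] 372 [ 531.7 -303.7] [ 48.4 159.1] 74.0 [-1. 13. 24.]
marker 0.67 [447. 304.] 315 [473.3 444.4] [ 16.5 136.9] 89.9 [ 8. 12. 16.]
stapler 0.66 [216. 116.] 764 [ 465.6 -468.8] [ 94.8 155.5] 88.7 [-1. 32. 56.]
stapler 0.27 [301. 227.] 2344 [585.6  24.5] [159.4 151.1] 76.0 [10. 63. 67.]
```

View pics/top0.png

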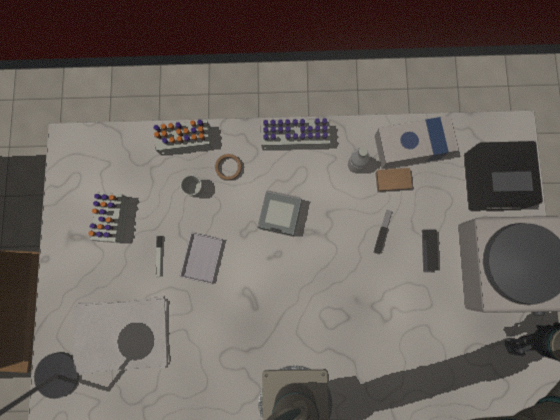

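View pics/scene0.png

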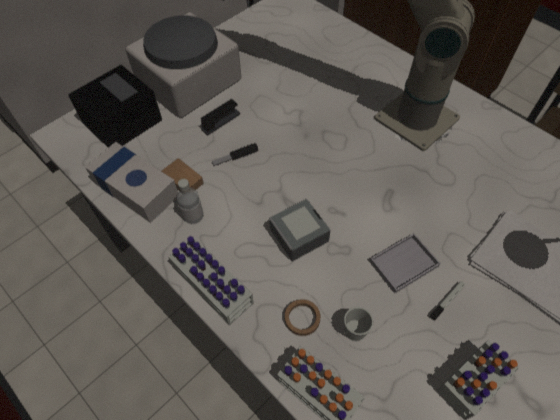

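Top view: the recorder is at about (281,213) with its black-strip front facing the robot. The blade is at (383,232) with its steel end away from the robot, and the tray is at (203,258). The scene view agrees. I'll move above the blade.

```bash
cat >> h.py <<'E'
def to(xyz,rpy):
    s=ctrl.read_state(); R0=R.from_euler('xyz',s['tool_rot']); R1=R.from_euler('xyz',rpy)
    print('shift',np.round(R0.inv().apply(np.array(xyz)-s['eef_pos']),1),'turn',np.round((R0.inv()*R1).as_rotvec(),3))
E
python3 - <<'E'
from h import *
to([520,-300,230],[np.pi,0,-.35])
c=viewer.camera_model('wrist'); s=ctrl.read_state()
R0=R.from_euler('xyz',s['tool_rot']); print(R0.inv().apply(c['T'][:3,3]-s['eef_pos']), R0.as_matrix().T@c['T'][:3,:3],c['fx'])
E
```

```text
shift [ 381.  -186.1   20.3] turn [-0.   -0.    0.71]
[  74.02100053   -0.68109409 -122.94416096] [[-1.26459896e-03 -9.56602480e-01 -2.91393371e-01]
 [ 9.99998759e-01 -1.48360874e-03  5.30644918e-04]
 [-9.39929997e-04 -2.91392339e-01  9.56603168e-01]] 340.90972514454484
```

```bash
python3 -m creep '[{"jaw":1,"xyz":[381,-186,20],"angular":[0,0,0.71]},{"jaw":1,"xyz":[381,-186,20],"angular":[0,0,0.71]},{"jaw":1,"xyz":[381,-186,20],"angular":[0,0,0.71]},{"jaw":1,"xyz":[381,-186,20],"angular":[0,0,0.71]},{"jaw":1,"xyz":[381,-186,20],"angular":[0,0,0.71]},{"jaw":1,"xyz":[381,-186,20],"angular":[0,0,0.71]},{"jaw":1,"xyz":[381,-186,20],"angular":[0,0,0.71]},{"jaw":1,"xyz":[381,-186,20],"angular":[0,0,0.71]},{"jaw":1,"xyz":[381,-186,20],"angular":[0,0,0.71]},{"jaw":1,"xyz":[381,-186,20],"angular":[0,0,0.71]}]'
python3 - <<'E'
from h import *
s=ctrl.read_state();print(s['eef_pos'],s['tool_rot'],s['qpos'],s['force'])
im,d=shot('wrist','w1')
for x in silhouettes('wrist','blade')[:2]:
    m=x['pixels'];P=cloud('wrist',d,m);print(x['score'],x['xy'],len(P),*rect(P),np.percentile(P[:,2],[5,50,95]))
    H=P[P[:,2]>19]; print('handle',*rect(H),np.median(H[:,2]))
    B=P[(P[:,2]<17)&(P[:,2]>8)]; print('steel',len(B),*rect(B))
E
```

```text
clock: 2.35
eef_pos: [518.8, -301.9, 230.5]
tool_rot: [3.141, -0.0, -0.353]
force: [-0.4, 0.4, 0.1]
width: 85.4
gripper_force: 0.0
[ 518.84976172 -301.85045871  230.54645239] [ 3.14060200e+00 -4.49569028e-05 -3.52981599e-01] [ 0.33097546  0.58787943  0.23660371  1.68904945 -0.16761003  0.88433999
 -1.28799054] [-0.41058482  0.41268138  0.09675999]
0.82 [275.2, 158.1] 3050 [ 533.  -299.3] [ 23.  161.4] 72.2 [11.6549995  22.1237808  24.39863255]
handle [ 508.6 -291.9] [20.2 89.3] 70.7 23.309308192664957
steel 1208 [ 555.7 -308.5] [ 18.3 109.4] 71.8
```

View pics/w1.png

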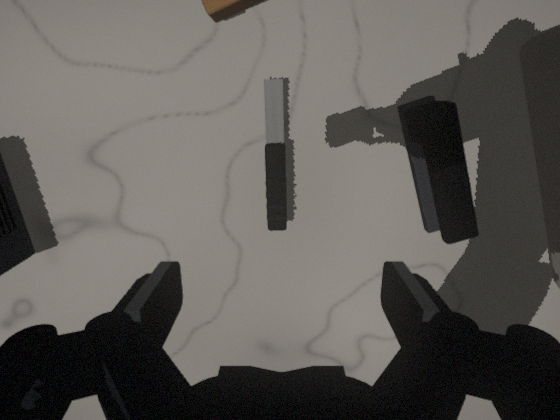

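Wrist view: the blade lies along x≈275, rows 78–230, with the steel end forward. The handle measures 20x89 mm at height 23, as specified. I'll grasp it at x=+26.

```bash
python3 - <<'E'
from h import *
to([533.1,-300.5,23],[np.pi,0,-.337])
E
```

```text
shift [ 12.8  -6.  207.5] turn [ 0.001 -0.    -0.016]
```

```bash
python3 -m creep '[{"jaw":1,"xyz":[13,-6,60],"angular":[0,0,-0.016]},{"jaw":1,"xyz":[13,-6,110],"angular":[0,0,-0.016]},{"jaw":1,"xyz":[13,-6,155],"angular":[0,0,-0.016]},{"jaw":1,"xyz":[13,-6,190],"angular":[0,0,-0.016]},{"jaw":1,"xyz":[13,-6,207],"angular":[0,0,-0.016]},{"jaw":1,"xyz":[13,-6,207],"angular":[0,0,-0.016]},{"jaw":-1,"xyz":[13,-6,207],"angular":[0,0,-0.016]},{"jaw":-1,"xyz":[13,-6,207],"angular":[0,0,-0.016]},{"jaw":-1,"xyz":[13,-6,207],"angular":[0,0,-0.016]},{"jaw":-1,"xyz":[13,-6,207],"angular":[0,0,-0.016]},{"jaw":-1,"xyz":[13,-6,207],"angular":[0,0,-0.016]},{"jaw":-1,"xyz":[13,-6,207],"angular":[0,0,-0.016]}]'
```

```text
clock: 3.95
eef_pos: [534.9, -299.5, 24.3]
tool_rot: [3.141, -0.002, -0.334]
force: [0.3, 0.1, 6.7]
width: 18.4
gripper_force: 59.6
```

```bash
python3 - <<'E'
from h import *
to([497,62,230],[np.pi,0,-.234])
E
```

```text
shift [-154.  -329.  -206.1] turn [ 0.    -0.002 -0.1  ]
```

```bash
python3 -m creep '[{"jaw":-1,"xyz":[0,0,-50],"angular":[0,0,0]},{"jaw":-1,"xyz":[0,0,-100],"angular":[0,0,0]},{"jaw":-1,"xyz":[-20,-40,-140],"angular":[0,0,-0.05]},{"jaw":-1,"xyz":[-45,-90,-175],"angular":[0,0,-0.1]},{"jaw":-1,"xyz":[-70,-145,-206],"angular":[0,0,-0.1]},{"jaw":-1,"xyz":[-95,-200,-206],"angular":[0,0,-0.1]},{"jaw":-1,"xyz":[-120,-255,-206],"angular":[0,0,-0.1]},{"jaw":-1,"xyz":[-142,-302,-206],"angular":[0,0,-0.1]},{"jaw":-1,"xyz":[-154,-329,-206],"angular":[0,0,-0.1]},{"jaw":-1,"xyz":[-154,-329,-206],"angular":[0,0,-0.1]},{"jaw":-1,"xyz":[-154,-329,-206],"angular":[0,0,-0.1]}]'
python3 - <<'E'
from h import *
s=ctrl.read_state();print(s['eef_pos'],s['tool_rot'],s['qpos'],s['force'],s['width'])
im,d=shot('wrist','w2')
R0=R.from_euler('xyz',s['tool_rot'])
for n in ['cover','recorder','blade']:
  for x in silhouettes('wrist',n)[:2]:
    m=x['pixels'];P=cloud('wrist',d,m);print(n,x['score'],x['xy'],len(P),*rect(P),np.percentile(P[:,2],[5,50,95]))
    if n=='blade':
        Q=R0.inv().apply(P-s['eef_pos']);
        for lo in range(0,85,6):
            q=Q[(Q[:,0]>=lo)&(Q[:,0]<lo+6)]
            if len(q):print(lo,len(q),np.round(np.median(q,0),1),np.round(np.ptp(q[:,1]),1))
        print('maxx',np.percentile(Q[:,0],[98,100]))
    elif n=='cover':
        H=P[(P[:,2]>60)&(P[:,2]<72)];print('top',*rect(H),np.median(H[:,2]))
E
```

```text
clock: 5.32
eef_pos: [496.6, 61.3, 229.3]
tool_rot: [3.141, -0.0, -0.235]
force: [0.3, -0.9, -0.7]
width: 18.4
gripper_force: 58.9
[496.62551528  61.32551768 229.28339706] [ 3.14072979e+00 -8.05249893e-05 -2.35051583e-01] [-0.3419975   0.45371493  0.23054134  1.95602175 -0.14656312  0.74794149
 -1.83210289] [ 0.28867201 -0.86055593 -0.7289498 ] 18.426596855569596
cover 0.93 [283.3, 55.1] 18063 [590.1  37.8] [148. 116.] 76.2 [64.35496991 65.71534987 67.01735862]
top [589.2  37.8] [118.3  99. ] 75.9 65.7226804887296
recorder 0.88 [280.5, 57.8] 17994 [592.9  37. ] [146.6 120.2] 75.5 [64.38760623 65.71795719 67.01335177]
blade 0.92 [279.0, 232.3] 13079 [414.2  78.1] [ 60.4 331.7] 75.6 [216.97184118 218.81890565 229.08055449]
0 607 [ 3.1 -0.2  1. ] 34.8
6 669 [ 9.2 -0.2  1. ] 35.0
12 1092 [16.4 -0.2  2.3] 35.1
18 607 [20.9 -0.2 11.3] 18.0
24 578 [27.1 -0.1 11.4] 17.7
30 603 [33.  -0.1 11.4] 17.9
36 626 [39.  -0.5 11.4] 34.1
42 650 [45.  -0.5 11.4] 17.8
48 668 [51.  -0.5 11.4] 17.6
54 730 [57.  -0.4 11.4] 39.5
60 749 [63.  -0.4 11.5] 40.1
66 807 [69.  -0.4 11.4] 40.4
72 758 [74.9 -0.4 11.4] 39.5
78 6 [ 82. -17. 163.] 11.2
maxx [75.9141523  82.02704321]
```

View pics/w2.png

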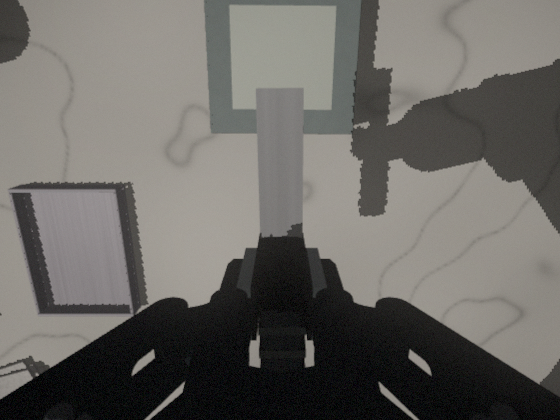

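Wrist view: the blade sits straight and level in the grasp, tip at (280,90). The cover's front edge is at row 133 and its top at z=65.7, matching the 66 expected. Next is the pose in front of the notch.

```bash
python3 - <<'E'
from h import *
to([444.1,73.9,67.5],[np.pi,0,-.245])
E
```

```text
shift [-54.3  -0.3 161.8] turn [ 0.    -0.     0.008]
```

```bash
python3 -m creep '[{"jaw":-1,"xyz":[-54,-0.3,10],"angular":[0,0,0.008]},{"jaw":-1,"xyz":[-54,-0.3,60],"angular":[0,0,0.008]},{"jaw":-1,"xyz":[-54,-0.3,110],"angular":[0,0,0.008]},{"jaw":-1,"xyz":[-54,-0.3,145],"angular":[0,0,0.008]},{"jaw":-1,"xyz":[-54,-0.3,161.5],"angular":[0,0,0.008]},{"jaw":-1,"xyz":[-54,-0.3,161.5],"angular":[0,0,0.008]},{"jaw":-1,"xyz":[-54,-0.3,161.5],"angular":[0,0,0.008]},{"jaw":-1,"xyz":[-54,-0.3,161.5],"angular":[0,0,0.008]}]'
python3 - <<'E'
from h import *
s=ctrl.read_state();print(s['eef_pos'],s['tool_rot'],s['force'],s['width'])
im,d=shot('wrist','w3')
R0=R.from_euler('xyz',s['tool_rot']); a=-.245
for n in ['cover','blade']:
  for x in silhouettes('wrist',n)[:1]:
    P=cloud('wrist',d,x['pixels']); Q=R0.inv().apply(P-s['eef_pos'])
    if n=='cover':
        H=P[(P[:,2]>60)&(P[:,2]<72)]; X=H[:,0]*np.cos(a)+H[:,1]*np.sin(a);Y=-H[:,0]*np.sin(a)+H[:,1]*np.cos(a)
        print(x['score'],len(H),'front',np.percentile(X,[0.5,2]),'y',np.percentile(Y,[.5,50,99.5]),*rect(H),np.median(H[:,2]))
    else:
        q=Q[(Q[:,0]>30)&(Q[:,2]<20)&(np.abs(Q[:,1])<15)]; print(np.median(q,0),np.percentile(q[:,0],99),np.polyfit(q[:,0],q[:,2],1),np.polyfit(q[:,0],q[:,1],1))
E
```

```text
clock: 6.52
eef_pos: [445.0, 75.2, 68.7]
tool_rot: [-3.141, -0.002, -0.242]
force: [0.6, -0.3, -1.3]
width: 18.9
gripper_force: 58.8
[444.9942434   75.15038643  68.73547793] [-3.14078985e+00 -1.81668544e-03 -2.42452580e-01] [ 0.5503296  -0.32464045 -1.29040156] 18.922678687412905
0.81 7615 front [512.35229205 512.4555887 ] y [122.6174422  180.57995329 238.37199412] [543.7  50.3] [117.7   6.1] 76.0 65.12001653337566
[55.17973221 -0.91385764 11.71750798] 76.71913327868906 [8.4585652e-04 1.1676445e+01] [ 0.00117834 -0.88770447]
```

```bash
python3 -m creep '[{"jaw":-1,"xyz":[0,1,1.3],"angular":[0,0,0]},{"jaw":-1,"xyz":[10,1,1.3],"angular":[0,0,0]},{"jaw":-1,"xyz":[18,1,1.3],"angular":[0,0,0]},{"jaw":-1,"xyz":[26,1,1.3],"angular":[0,0,0]},{"jaw":-1,"xyz":[32,1,1.3],"angular":[0,0,0]},{"jaw":-1,"xyz":[32,1,1.3],"angular":[0,0,0]}]'
```

```text
clock: 7.42
eef_pos: [475.7, 66.3, 66.5]
tool_rot: [-3.142, -0.001, -0.243]
force: [1.3, -0.2, -0.8]
width: 18.6
gripper_force: 58.8
```

```bash
python3 -m creep '[{"jaw":-1,"xyz":[6,0,0],"angular":[0,0,0]},{"jaw":-1,"xyz":[10,0,0],"angular":[0,0,0]},{"jaw":-1,"xyz":[10,0,-4],"angular":[0,0,0]},{"jaw":-1,"xyz":[10,0,-9],"angular":[0,0,0]},{"jaw":-1,"xyz":[11,0,-15],"angular":[0,0,0]},{"jaw":-1,"xyz":[12,0,-20],"angular":[0,0,0]},{"jaw":-1,"xyz":[12.5,0,-25],"angular":[0,0,0]},{"jaw":-1,"xyz":[12.5,0,-25],"angular":[0,0,0]}]'
python3 - <<'E'
from h import *
s=ctrl.read_state();print(s['eef_pos'],s['tool_rot'],s['force'],s['width'])
im,d=shot('wrist','w4')
R0=R.from_euler('xyz',s['tool_rot'])
for n in ['cover','blade']:
  for x in silhouettes('wrist',n)[:1]:
    P=cloud('wrist',d,x['pixels']); Q=R0.inv().apply(P-s['eef_pos'])
    print(n,x['score'],len(P),np.percentile(P[:,2],[5,50,95]))
    if n=='blade':
        q=Q[(Q[:,0]>25)&(Q[:,2]<25)&(np.abs(Q[:,1])<15)]; print(np.median(q,0),np.polyfit(q[:,0],q[:,2],1),np.polyfit(q[:,0],q[:,1],1))
E
```

```text
clock: 8.43
eef_pos: [487.1, 63.5, 91.9]
tool_rot: [-3.141, -0.0, -0.242]
force: [-1.3, -0.3, -2.7]
width: 18.9
gripper_force: 58.7
[487.1190697   63.51510985  91.93475762] [-3.14148117e+00 -8.76349417e-05 -2.42274559e-01] [-1.30284543 -0.31806041 -2.66582485] 18.940395402837733
cover 0.9 45944 [80.28063736 85.03938494 89.67036389]
blade 0.79 10518 [79.33922988 89.61296332 91.52571828]
[42.45465074 -0.64385702 11.79584079] [1.24819851e-03 1.17623918e+01] [-0.0077691  -0.49200672]
```

```bash
python3 -m creep '[{"jaw":-1,"xyz":[2,0,-8],"angular":[0,0,0]},{"jaw":-1,"xyz":[6,0,-17],"angular":[0,0,0]},{"jaw":-1,"xyz":[10,0,-26],"angular":[0,0,0]},{"jaw":-1,"xyz":[15,0,-34],"angular":[0,0,0]},{"jaw":-1,"xyz":[21,0,-41],"angular":[0,0,0]},{"jaw":-1,"xyz":[27,0,-48],"angular":[0,0,0]},{"jaw":-1,"xyz":[34,0,-54],"angular":[0,0,0]},{"jaw":-1,"xyz":[42,0,-60],"angular":[0,0,0]},{"jaw":-1,"xyz":[42,0,-60],"angular":[0,0,0]}]'
```

```text
clock: 9.7
eef_pos: [530.3, 52.9, 152.3]
tool_rot: [-3.141, -0.004, -0.243]
force: [-0.8, 0.2, -0.7]
width: 19.0
gripper_force: 59.0
```

```bash
python3 -m creep '[{"jaw":-1,"xyz":[8,0,-5],"angular":[0,0,0]},{"jaw":-1,"xyz":[17,0,-8.5],"angular":[0,0,0]},{"jaw":-1,"xyz":[26,0,-11],"angular":[0,0,0]},{"jaw":-1,"xyz":[35,0,-13.5],"angular":[0,0,0]},{"jaw":-1,"xyz":[45,0,-14.5],"angular":[0,0,0]},{"jaw":-1,"xyz":[54,0,-15],"angular":[0,0,0]},{"jaw":-1,"xyz":[62,0,-14.5],"angular":[0,0,0]},{"jaw":-1,"xyz":[69,0,-13.5],"angular":[0,0,0]},{"jaw":-1,"xyz":[69,0,-13.5],"angular":[0,0,0]}]'
python3 - <<'E'
from h import *
s=ctrl.read_state();print(s['eef_pos'],s['force'])
shot('scene','s5')
for cam in ['scene']:
  im,d=viewer.get_image(cam)
  for x in silhouettes(cam,'cover')[:1]:
    P=cloud(cam,d,x['pixels']);a=-.245; X=P[:,0]*np.cos(a)+P[:,1]*np.sin(a)
    print(x['score'],len(P),np.percentile(P[:,2],[2,50,98]),np.percentile(X,[2,50,98]),np.polyfit(P[:,2],X,1))
E
```

```text
clock: 10.82
eef_pos: [596.2, 36.5, 165.0]
tool_rot: [-3.142, -0.002, -0.243]
force: [-0.1, 0.6, -1.5]
width: 18.7
gripper_force: 59.0
[596.2351769   36.4831486  165.01493463] [-0.08990294  0.61886812 -1.53965393]
0.72 274 [ 12.3398513  148.32978064 172.13417736] [614.64620281 652.29280738 658.1015807 ] [2.17873524e-01 6.19927438e+02]
```

View pics/s5.png

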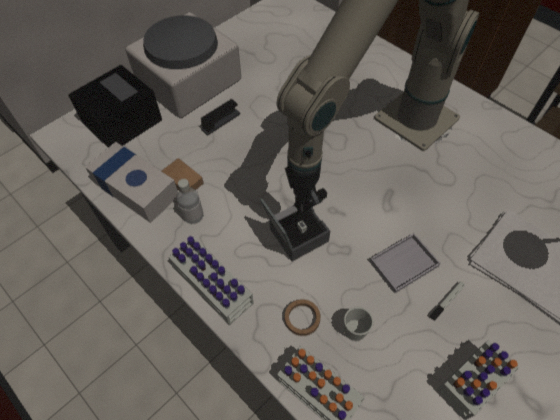

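The cover stands open at about 1.78 rad, with the key visible inside at (303,228). I'll back out and lay the blade on free counter.

```bash
python3 -m creep '[{"jaw":-1,"xyz":[-20,0,0],"angular":[0,0,0]},{"jaw":-1,"xyz":[-60,0,0],"angular":[0,0,0]},{"jaw":-1,"xyz":[-90,30,0],"angular":[0,0,0]},{"jaw":-1,"xyz":[-90,80,0],"angular":[0,0,0]},{"jaw":-1,"xyz":[-85,130,0],"angular":[0,0,0]},{"jaw":-1,"xyz":[-78,170,10],"angular":[0,0,0]},{"jaw":-1,"xyz":[-73,190,40],"angular":[0,0,0]},{"jaw":-1,"xyz":[-73,190,75],"angular":[0,0,0]},{"jaw":-1,"xyz":[-73,190,105],"angular":[0,0,0]},{"jaw":-1,"xyz":[-73,190,125],"angular":[0,0,0]},{"jaw":-1,"xyz":[-73,190,133],"angular":[0,0,0]},{"jaw":-1,"xyz":[-73,190,133],"angular":[0,0,0]}]'
```

```text
clock: 12.48
eef_pos: [479.0, -130.3, 32.2]
tool_rot: [3.141, -0.001, -0.242]
force: [-0.5, 1.3, -0.4]
width: 18.5
gripper_force: 59.0
```

```bash
python3 -m creep '[{"jaw":-1,"xyz":[0,0,3],"angular":[0,0,0]},{"jaw":-1,"xyz":[0,0,5],"angular":[0,0,0]},{"jaw":-1,"xyz":[0,0,7],"angular":[0,0,0]},{"jaw":-1,"xyz":[0,0,7.5],"angular":[0,0,0]},{"jaw":-1,"xyz":[0,0,7.5],"angular":[0,0,0]}]'
```

```text
clock: 13.1
eef_pos: [478.5, -130.1, 24.5]
tool_rot: [-3.142, -0.0, -0.242]
force: [0.1, 0.1, -2.3]
width: 18.9
gripper_force: 59.0
```

```bash
python3 -m creep '[{"jaw":-1,"xyz":[0,0,1],"angular":[0,0,0]},{"jaw":0.3,"xyz":[0,0,0.5],"angular":[0,0,0]},{"jaw":0.3,"xyz":[0,0,0],"angular":[0,0,0]},{"jaw":0.3,"xyz":[0,0,0],"angular":[0,0,0]},{"jaw":0.3,"xyz":[0,0,-15],"angular":[0,0,0]},{"jaw":0.2,"xyz":[0,0,-50],"angular":[0,0,0]},{"jaw":0.2,"xyz":[0,0,-100],"angular":[0,0,0]},{"jaw":0.2,"xyz":[0,0,-150],"angular":[0,0,0]},{"jaw":0.2,"xyz":[0,0,-200],"angular":[0,0,0]},{"jaw":0.2,"xyz":[0,0,-210],"angular":[0,0,0]}]'
python3 - <<'E'
from h import *
to([545,49,235],[np.pi,0,-.245])
E
```

```text
clock: 14.35
eef_pos: [480.2, -130.6, 238.6]
tool_rot: [-3.141, -0.007, -0.242]
force: [-0.4, 0.4, -1.0]
width: 50.9
gripper_force: 0.0
shift [  19.8 -189.9    3.8] turn [-0.001 -0.007  0.003]
```

```bash
python3 -m creep '[{"jaw":0.2,"xyz":[5,-50,3],"angular":[0,-0.003,0]},{"jaw":0.2,"xyz":[12,-110,3],"angular":[0,-0.006,0]},{"jaw":0.2,"xyz":[18,-165,3],"angular":[0,-0.006,0]},{"jaw":0.2,"xyz":[20,-190,3],"angular":[0,-0.006,0]},{"jaw":0.2,"xyz":[20,-190,3],"angular":[0,-0.006,0]},{"jaw":0.2,"xyz":[20,-190,3],"angular":[0,-0.006,0]}]'
python3 - <<'E'
from h import *
s=ctrl.read_state();print(s['eef_pos'],s['tool_rot'],s['width'],s['qpos'])
im,d=shot('wrist','w6'); a=-.245
def fr(P): return np.c_[P[:,0]*np.cos(a)+P[:,1]*np.sin(a),-P[:,0]*np.sin(a)+P[:,1]*np.cos(a),P[:,2]]
for n in ['key','cover','recorder','blade']:
  for x in silhouettes('wrist',n)[:1]:
    P=cloud('wrist',d,x['pixels']);Q=fr(P)
    print(n,x['score'],x['xy'],len(P),*rect(P),'z',np.percentile(P[:,2],[2,50,98]),'fr',np.percentile(Q,[2,98],axis=0).round(1).tolist())
    if n=='key':
        H=P[P[:,2]>47];print('head top',len(H),*rect(H),np.median(H[:,2]),np.percentile(fr(H),[1,99],axis=0).round(1).tolist())
    if n=='cover':
        g=Q[Q[:,2]>75]; print(np.polyfit(g[:,2],g[:,0],1))
E
```

```text
clock: 15.1
eef_pos: [542.7, 48.0, 231.2]
tool_rot: [3.14, 0.007, -0.244]
force: [-0.3, -0.1, 0.5]
width: 51.2
gripper_force: 0.0
[542.69871885  48.01656863 231.22575056] [ 3.1401128   0.00704324 -0.24376605] 51.197078816658724 [-0.28163751  0.51219248  0.21232339  1.8328294  -0.14323038  0.81852535
 -1.81148104]
key 0.56 [278.3, 125.4] 558 [590.3  37.8] [26.1 19.4] 75.9 z [29.42049407 51.79058207 53.47149509] fr [[554.7, 168.5, 29.4], [573.2, 191.2, 53.5]]
head top 510 [592.4  37.7] [23.6 15.4] 75.9 51.89002454637 [[557.9, 168.5, 48.8], [573.2, 191.2, 53.7]]
cover 0.82 [278.7, 19.7] 8388 [666.9  16.9] [170.1  36.8] 78.4 z [ 57.32408412 101.62144236 129.75822809] fr [[627.1, 124.3, 57.3], [643.0, 236.4, 129.8]]
[2.09336547e-01 6.15794062e+02]
recorder 0.73 [49.6, 11.7] 1681 [738.4 222.3] [84.9 23.6] 75.5 z [ 0.4394859  21.09544986 23.35860326] fr [[651.1, 354.1, 0.4], [671.3, 419.3, 23.4]]
blade 0.59 [462.2, 198.0] 3597 [ 480.5 -136. ] [ 35.7 149.1] 77.7 z [ 0.56564616 16.43090019 24.9657822 ] fr [[428.7, -18.5, 0.6], [570.4, 1.0, 25.0]]
```

View pics/w6.png

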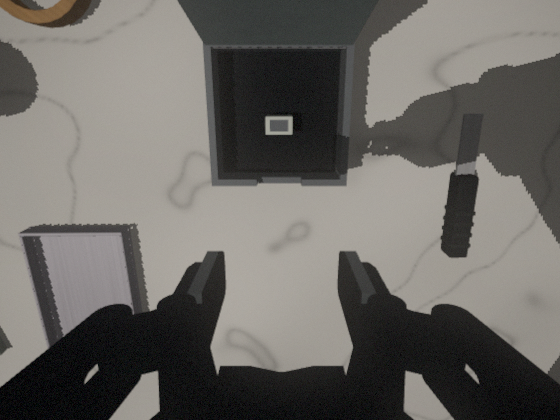

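Wrist view: the key head is at (279,125), measured 24x16 mm with its top at z=52, all as expected. The blade lies flat at (462,190). The wrist camera would come close to the open cover, so I'll turn the gripper half a turn first.

```bash
python3 -m creep '[{"jaw":0.2,"xyz":[0,0,0],"angular":[0,0,-0.18]},{"jaw":0.2,"xyz":[0,0,0],"angular":[0,0,-0.36]},{"jaw":0.2,"xyz":[0,0,0],"angular":[0,0,-0.54]},{"jaw":0.2,"xyz":[0,0,0],"angular":[0,0,-0.72]},{"jaw":0.2,"xyz":[0,0,0],"angular":[0,0,-0.9]},{"jaw":0.2,"xyz":[0,0,0],"angular":[0,0,-1.08]},{"jaw":0.2,"xyz":[0,0,0],"angular":[0,0,-1.26]},{"jaw":0.2,"xyz":[0,0,0],"angular":[0,0,-1.44]},{"jaw":0.2,"xyz":[0,0,0],"angular":[0,0,-1.6]},{"jaw":0.2,"xyz":[0,0,0],"angular":[0,0,-1.6]}]'
python3 - <<'E'
from h import *
print(ctrl.read_state()['qpos'])
to([592,37.8,215],[np.pi,0,np.pi-.245])
E
```

```text
clock: 16.6
eef_pos: [543.5, 48.8, 231.6]
tool_rot: [-3.135, -0.0, 1.355]
force: [0.4, 0.3, -0.6]
width: 51.6
gripper_force: 0.0
[ 0.02309496  0.51243449 -0.24123595  1.82248661  0.15566539  0.83072521
 -0.51017496]
shift [-0.3 49.9 16.2] turn [-0.005 -0.005 -1.542]
```

```bash
python3 -m creep '[{"jaw":0.2,"xyz":[0,0,0],"angular":[0,0,-0.18]},{"jaw":0.2,"xyz":[0,0,0],"angular":[0,0,-0.36]},{"jaw":0.2,"xyz":[0,0,0],"angular":[0,0,-0.54]},{"jaw":0.2,"xyz":[0,10,0],"angular":[0,0,-0.72]},{"jaw":0.2,"xyz":[0,20,0],"angular":[0,0,-0.9]},{"jaw":0.2,"xyz":[0,30,0],"angular":[0,0,-1.08]},{"jaw":0.2,"xyz":[0,40,5],"angular":[0,0,-1.26]},{"jaw":0.2,"xyz":[0,50,10],"angular":[0,0,-1.44]},{"jaw":0.2,"xyz":[0,50,16],"angular":[0,0,-1.542]},{"jaw":0.2,"xyz":[0,50,16],"angular":[0,0,-1.542]},{"jaw":0.2,"xyz":[0,50,16],"angular":[0,0,-1.542]}]'
python3 - <<'E'
from h import *
print(ctrl.read_state()['qpos'])
im,d=shot('wrist','w7');s=silhouettes('wrist','key')[:1]
for x in s:
    P=cloud('wrist',d,x['pixels']);H=P[P[:,2]>47];print(x['score'],len(H),*rect(H),np.median(H[:,2]))
to([592,37.8,52],[np.pi,0,np.pi-.245])
E
```

```text
clock: 17.98
eef_pos: [592.3, 38.9, 215.4]
tool_rot: [-3.141, -0.006, 2.897]
force: [0.3, 0.5, 0.1]
width: 51.5
gripper_force: 0.0
[ 0.28405621  0.66162808 -0.64628789  1.70125817  0.47060168  0.94532897
  0.78142538]
0.92 522 [592.6  38.5] [23.7 16.6] 76.2 51.76111521511001
shift [ -0.8  -1.3 163.6] turn [-0.    -0.005  0.001]
```

```bash
python3 -m creep '[{"jaw":0.2,"xyz":[-0.5,-0.8,40],"angular":[0,-0.005,0]},{"jaw":0.2,"xyz":[-0.5,-0.8,85],"angular":[0,-0.005,0]},{"jaw":0.2,"xyz":[-0.5,-0.8,120],"angular":[0,-0.005,0]},{"jaw":0.2,"xyz":[-0.5,-0.8,145],"angular":[0,-0.005,0]},{"jaw":0.2,"xyz":[-0.5,-0.8,158],"angular":[0,-0.005,0]},{"jaw":0.2,"xyz":[-0.5,-0.8,163],"angular":[0,-0.005,0]},{"jaw":0.2,"xyz":[-0.5,-0.8,163],"angular":[0,-0.005,0]}]'
```

```text
clock: 18.95
eef_pos: [592.1, 38.5, 52.8]
tool_rot: [3.141, -0.0, 2.9]
force: [0.1, -0.3, -0.6]
width: 51.2
gripper_force: 0.0
```

```bash
python3 -m creep '[{"jaw":-1,"xyz":[0,0,0],"angular":[0,0,0]},{"jaw":-1,"xyz":[0,0,0],"angular":[0,0,0]},{"jaw":-1,"xyz":[0,0,0],"angular":[0,0,0]},{"jaw":-1,"xyz":[0,0,0],"angular":[0,0,0]},{"jaw":-1,"xyz":[0,0,0],"angular":[0,0,0]}]'
```

```text
clock: 19.58
eef_pos: [592.3, 38.4, 53.3]
tool_rot: [3.141, 0.001, 2.9]
force: [-0.9, -0.5, 5.9]
width: 22.2
gripper_force: 59.0
```

```bash
python3 -m creep '[{"jaw":-1,"xyz":[0,0,-3],"angular":[0,0,0]},{"jaw":-1,"xyz":[0,0,-8],"angular":[0,0,0]},{"jaw":-1,"xyz":[0,0,-14],"angular":[0,0,0]},{"jaw":-1,"xyz":[0,0,-20],"angular":[0,0,0]},{"jaw":-1,"xyz":[0,0,-28],"angular":[0,0,0]},{"jaw":-1,"xyz":[0,0,-50],"angular":[0,0,0]},{"jaw":-1,"xyz":[0,0,-90],"angular":[0,0,0]},{"jaw":-1,"xyz":[0,0,-125],"angular":[0,0,0]},{"jaw":-1,"xyz":[0,0,-130],"angular":[0,0,0]}]'
python3 - <<'E'
from h import *
s=ctrl.read_state();print(s['eef_pos'],s['tool_rot'],s['width'],s['force'],s['qpos'])
im,d=shot('wrist','w8');R0=R.from_euler('xyz',s['tool_rot'])
for x in silhouettes('wrist','key')[:1]:
    P=cloud('wrist',d,x['pixels']);Q=R0.inv().apply(P-s['eef_pos']);print(x['score'],x['xy'],len(P),np.percentile(Q,[2,50,98],axis=0).round(1).tolist())
im,d=shot('top','t8')
for n in ['tray','cover']:
  for x in silhouettes('top',n)[:1]:
    P=cloud('top',d,x['pixels']);print(n,x['score'],x['xy'],*rect(P),np.percentile(P[:,2],[2,50,98]))
E
```

```text
clock: 20.7
eef_pos: [593.1, 39.1, 185.3]
tool_rot: [3.14, 0.004, 2.9]
force: [0.4, -0.3, -0.8]
width: 22.6
gripper_force: 59.4
[593.05486643  39.07534525 185.28373597] [3.13976567 0.00353477 2.89999627] 22.598402746994815 [ 0.36496202 -0.3463451  -0.82867002] [ 0.27146445  0.69403191 -0.62614162  1.73618698  0.51001321  0.87543828
  0.7507866 ]
0.83 [279.6, 273.2] 3149 [[-5.9, -11.4, 3.1], [7.1, -0.9, 4.9], [9.7, 10.0, 41.2]]
tray 0.66 [201.2, 254.8] [460.3 294.6] [110.5 149. ] 75.4 [-1.2391964   5.38031728 22.43367998]
```

View pics/w8.png

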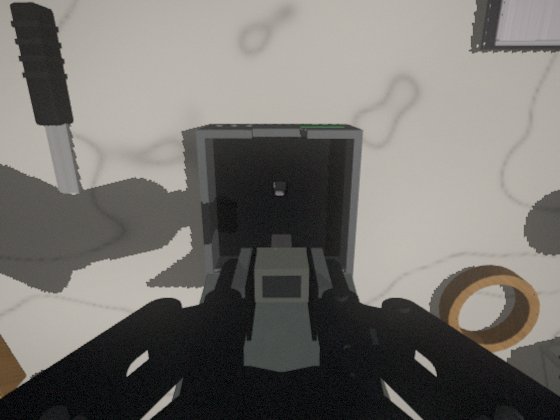

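Wrist view: the key is held at (280,273), the socket at (280,187) is empty and the tray is at upper right. Now over to the tray.

```bash
python3 -m creep '[{"jaw":-1,"xyz":[20,25,0],"angular":[0,0,0]},{"jaw":-1,"xyz":[55,62,0],"angular":[0,0,0]},{"jaw":-1,"xyz":[90,102,0],"angular":[0,0,0]},{"jaw":-1,"xyz":[125,142,0],"angular":[0,0,0]},{"jaw":-1,"xyz":[158,180,10],"angular":[0,0,0]},{"jaw":-1,"xyz":[182,208,35],"angular":[0,0,0]},{"jaw":-1,"xyz":[191,218,65],"angular":[0,0,0]},{"jaw":-1,"xyz":[191,218,95],"angular":[0,0,0]},{"jaw":-1,"xyz":[191,218,115],"angular":[0,0,0]},{"jaw":-1,"xyz":[191,218,125],"angular":[0,0,0]},{"jaw":-1,"xyz":[191,218,125],"angular":[0,0,0]}]'
python3 - <<'E'
from h import *
s=ctrl.read_state()
im,d=shot('wrist','w9');R0=R.from_euler('xyz',s['tool_rot'])
for n in ['key','tray']:
  for x in silhouettes('wrist',n)[:1]:
    P=cloud('wrist',d,x['pixels']);Q=R0.inv().apply(P-s['eef_pos']);print(n,x['score'],x['xy'],len(P),np.percentile(Q,[2,50,98],axis=0).round(1).tolist(),*rect(P),np.median(P[:,2]))
E
```

```text
clock: 22.32
eef_pos: [457.8, 295.5, 56.5]
tool_rot: [-3.14, -0.002, 2.9]
force: [-0.1, -0.4, 0.1]
width: 22.7
gripper_force: 59.4
key 0.89 [279.3, 274.6] 3135 [[-7.6, -9.5, -0.6], [5.2, 1.0, 1.2], [7.9, 11.7, 38.2]] [458.4 296.6] [22.8 17.2] 76.3 55.30905818667375
tray 0.86 [290.7, 194.8] 40807 [[-76.2, -47.8, 35.3], [24.8, 5.4, 51.5], [68.7, 57.5, 53.1]] [462.8 299.6] [124.4 147.8] 76.4 5.092760823599605
```

```bash
python3 -m creep '[{"jaw":-1,"xyz":[0,0,3],"angular":[0,0,0]},{"jaw":-1,"xyz":[0,0,5],"angular":[0,0,0]},{"jaw":-1,"xyz":[0,0,7],"angular":[0,0,0]},{"jaw":-1,"xyz":[0,0,8],"angular":[0,0,0]},{"jaw":-1,"xyz":[0,0,8],"angular":[0,0,0]}]'
```

```text
clock: 23.1
eef_pos: [458.3, 295.8, 49.3]
tool_rot: [-3.142, -0.001, 2.9]
force: [0.1, -0.3, -0.3]
width: 22.4
gripper_force: 59.4
```

```bash
python3 -m creep '[{"jaw":-1,"xyz":[0,0,0.7],"angular":[0,0,0]},{"jaw":-1,"xyz":[0,0,0.7],"angular":[0,0,0]}]'; python3 -m creep '[{"jaw":-1,"xyz":[0,0,0.7],"angular":[0,0,0]},{"jaw":-1,"xyz":[0,0,0.7],"angular":[0,0,0]}]'
```

```text
clock: 23.35
eef_pos: [458.4, 295.8, 48.7]
tool_rot: [-3.142, -0.001, 2.9]
force: [-0.8, 0.1, -0.4]
width: 22.7
gripper_force: 59.4
clock: 23.6
eef_pos: [458.4, 295.8, 48.0]
tool_rot: [-3.142, -0.001, 2.9]
force: [-0.2, 0.2, 0.7]
width: 22.4
gripper_force: 59.4
```

```bash
python3 -m creep '[{"jaw":-1,"xyz":[0,0,0.7],"angular":[0,0,0]},{"jaw":-1,"xyz":[0,0,0.7],"angular":[0,0,0]}]'
```

```text
clock: 23.85
eef_pos: [458.5, 295.8, 47.4]
tool_rot: [3.141, -0.001, 2.9]
force: [-0.1, 0.4, -0.1]
width: 22.4
gripper_force: 59.6
```

```bash
python3 -m creep '[{"jaw":-1,"xyz":[0,0,0.7],"angular":[0,0,0]},{"jaw":-1,"xyz":[0,0,0.7],"angular":[0,0,0]}]';python3 -m creep '[{"jaw":-1,"xyz":[0,0,0.7],"angular":[0,0,0]},{"jaw":-1,"xyz":[0,0,0.7],"angular":[0,0,0]}]'
```

```text
clock: 24.1
eef_pos: [458.5, 295.8, 47.3]
tool_rot: [3.142, -0.0, 2.9]
force: [-1.0, -1.1, 6.8]
width: 22.5
gripper_force: 60.4
clock: 24.35
eef_pos: [458.5, 295.9, 47.2]
tool_rot: [-3.142, 0.0, 2.9]
force: [-2.1, -2.0, 12.8]
width: 22.8
gripper_force: 61.1
```

```bash
python3 -m creep '[{"jaw":-1,"xyz":[0,0,-1.2],"angular":[0,0,0]},{"jaw":-1,"xyz":[0,0,-1.2],"angular":[0,0,0]},{"jaw":-0.42,"xyz":[0,0,-1.2],"angular":[0,0,0]},{"jaw":-0.36,"xyz":[0,0,-1.2],"angular":[0,0,0]},{"jaw":-0.3,"xyz":[0,0,-1.2],"angular":[0,0,0]},{"jaw":-0.2,"xyz":[0,0,-1.2],"angular":[0,0,0]},{"jaw":0,"xyz":[0,0,-1.2],"angular":[0,0,0]},{"jaw":0.2,"xyz":[0,0,-1.2],"angular":[0,0,0]},{"jaw":0.2,"xyz":[0,0,-10],"angular":[0,0,0]},{"jaw":0.2,"xyz":[0,0,-40],"angular":[0,0,0]},{"jaw":0.2,"xyz":[0,0,-90],"angular":[0,0,0]},{"jaw":0.2,"xyz":[0,0,-130],"angular":[0,0,0]}]'
python3 - <<'E'
from h import *
s=ctrl.read_state();print(s['eef_pos'],s['force'])
im,d=shot('wrist','w10')
for n in ['key','tray']:
  for x in silhouettes('wrist',n)[:1]:
    P=cloud('wrist',d,x['pixels']);print(n,x['score'],x['xy'],len(P),*rect(P),np.percentile(P[:,2],[2,50,98]))
im,d=shot('scene','s10'); a=-.245
for n in ['cover','blade','key','sanitiser','tape','cup','marker','stapler','swabs']:
  for x in silhouettes('scene',n)[:1]:
    P=cloud('scene',d,x['pixels']);X=P[:,0]*np.cos(a)+P[:,1]*np.sin(a)
    print(n,x['score'],x['xy'],*rect(P),np.percentile(P[:,2],[2,50,98]),np.polyfit(P[:,2],X,1) if n=='cover' else '')
E
```

```text
clock: 25.85
eef_pos: [458.6, 296.1, 178.2]
tool_rot: [3.14, -0.0, 2.9]
force: [0.6, -0.1, 0.2]
width: 51.5
gripper_force: 0.0
[458.59294729 296.05321257 178.20697869] [ 0.55808981 -0.09201899  0.19721495]
key 0.93 [279.2, 194.4] 810 [467.5 298. ] [25.8 29. ] 76.3 [ 9.47720748 47.69770864 49.29563934]
tray 0.93 [284.3, 177.2] 20660 [464.4 299.6] [117.2 150.5] 77.1 [ 2.32736447  3.92569725 20.18113712]
cover 0.72 [276.6, 222.9] [644.4 -24.5] [224.9  53.5] 69.8 [ -4.22627937 131.54602749 172.37899619] [2.55410391e-01 6.14488363e+02]
blade 0.64 [292.6, 173.0] [ 483.7 -127. ] [ 27. 148.] 78.7 [-0.98169742 14.75695866 24.82693673] 
key 0.58 [406.7, 255.6] [450.1 299.6] [24.7 40.9] 81.8 [ 3.03048024 40.52727857 48.28110626] 
sanitiser 0.94 [188.4, 202.7] [ 753.3 -246.6] [124.3  57.3] 58.1 [ 10.30897509  94.65961853 158.99854164] 
tape 0.85 [307.8, 307.4] [768.  210.7] [97.2 85. ] 44.9 [-1.58344848 19.17040176 25.07728524] 
cup 0.61 [360.1, 324.0] [699.5 326.8] [66.7 66.5] 85.6 [ 0.66666382 34.78273274 70.94036852] 
marker 0.59 [444.6, 301.4] [470.2 444.6] [ 16.9 143.6] 89.7 [ 4.38154571 12.34518436 16.77671892] 
stapler 0.77 [217.6, 116.9] [ 468.6 -442.4] [ 41.9 150. ] 88.7 [-0.1184152  36.01298919 56.26975622] 
swabs 0.61 [185.1, 175.3] [ 711.  -317.5] [225.9 100.3] 77.9 [ -0.51976374  31.88051727 149.32880395]
```

View pics/s10.png

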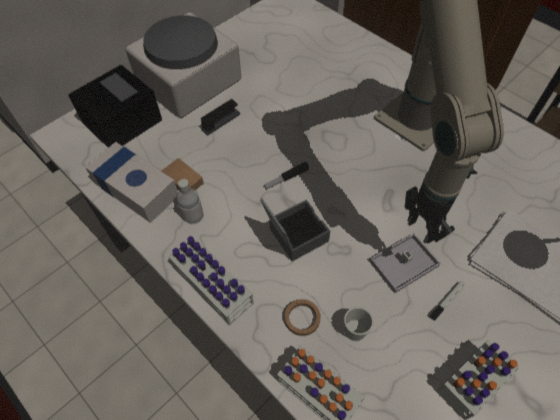

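View pics/w10.png

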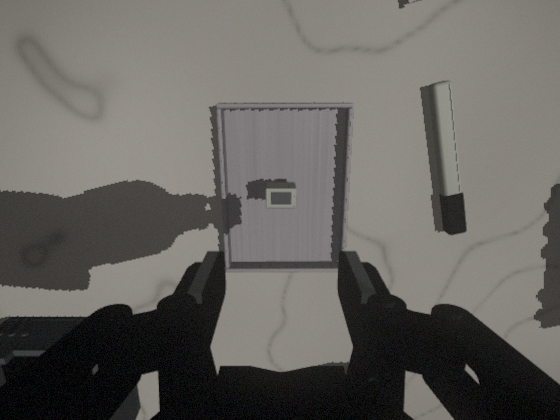

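The key stands in the middle of the tray (wrist view (281,197), top at z≈48). In the scene view the cover stands open at (277,222), the blade lies clear at (285,177), and the other things are where they were. I'm handing the job in.

```bash
python3 -c "
from cell import ctrl
print(ctrl.finish_job())"
```

```text
the job is handed in; nothing more can be done
None
```

I handed the job in at about 26 s: the cover was levered open with the blade and stands at about 1.8 rad, the key stands upright in the middle of the tray, the blade lies on the counter clear of both, and the last pictures show the other things where they were.

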